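# Pack the good geared motors into the kit tray

### The arm

A 6-joint arm with a two-finger parallel gripper is mounted at the origin on the work surface. World frame = base frame: x ahead of the robot, y to its left, z up, the work surface at z = 0. Lengths are in m, angles in rad, forces in N, time in s.
With the tool pointing down it reaches from about 0.275 to 0.85 m from the base axis. Payload 19 kg.
Tool frame: the origin (TCP) lies where the fingers leave the gripper's body, on its centre line; the fingertips stand 73 mm ahead of it and the grasp point (between the pads) lies 54 mm ahead of it; z points along the fingers, y is the direction in which the jaws open and shut (so a half turn about z gives the same grasp; the last joint's range is limited). The gripper opens to 85 mm and grips with 20 to 120 N. Pads are 22 mm wide; open, the fingers measure 114 mm over their backs; the gripper's body (76 mm by 85 mm) begins 54 mm behind the grasp point. The pads swing forward as they close: fully open they stand 13 mm farther back than shut.
Start: joints at [-1.436, 0.15, 1.437, -0, 1.554, -0.134], TCP at [0.153, -0.554, 0.304] pointing down, gripper open.
Joint ranges: [-2.8, 2.8], [-0.68, 2.1], [0.12, 2.68], [-1.39, 4.53], [0.16, 2.79], [-2.81, 2.81]. Speed limits (rad/s): [1.89, 1.89, 2.22, 3.01, 3.01, 3.01].

### API

Orientations are given as a rotation vector (axis times angle).
In Python, from cell import robot, optics, workorder gives the robot as it stands. The module is installed in compiled form; this text tells all that it offers.
- The arm moves only by the shell command python3 -m jog 'ROWS' [OPENING] [FORCE]. ROWS is JSON, a list of rows, each an object of numbers: "x", "y", "z": the shift along the world's x, y, z in m; "ax", "ay", "az": the turn, a rotation vector about the world's x, y, z in rad. In form: [{"x": .., "y": .., "z": .., "ax": .., "ay": .., "az": ..}, ...]. A call has 1 to 8 rows; each row is the pose to reach, as a shift and turn from the pose measured when the call began; what a row does not reach only later rows make up. A row lasts 1/10 s, in which the tool goes at most 50 mm and 8.59 degrees, less where a joint would pass 70% of its speed; a pose out of reach is approached as far as the arm can. A call with a gripper value outside its range is refused whole. OPENING is the opening, from 0 (shut) to 1 (fully open), set as the call begins (- or left out, the last holds). The fingers move at their own pace and stop on an object; FORCE is the grip in N (left out, the last holds). Time passes only in rows, so rows that repeat a pose let the fingers close. It gives the time, the measured TCP pose, the force and the opening at its end, in the units of the state.
- robot.observe(): the state, without advancing time (a new reading comes with each control period).
- optics.capture(name): name is "scene" or "top" or "wrist"; returns the picture (420x560x3 uint8, blue, green, red); there is no depth.
- optics.camera_params(name): a dict with "mtx" (3x3 intrinsics, pixels), "R" (3x3) and "t" (3): a world point X has camera coordinates R X + t. Camera axes: x right, y down, z forward; pixel columns grow to the right and rows downward; lengths in m; the calibration is good to about 2 mm. A picture is of the moment at which its call begins: read the wrist's pose just before it. camera_params takes no time and is no camera call; for the wrist camera it gives the pose at the moment of the call.
- workorder.close_job(): hands the job in, once; it reports no verdict.
The state is a dict: "time_s": time; "q": joint angles; "joint_velocities": joint speeds; "effort": joint torques, N m; "tool_pos": TCP position; "tool_rot": TCP orientation; "force": force on the tool from outside, world axes, zero at the start; "wrist_torque": the same for the moment, N m; "width": finger opening in m.
Only numpy, scipy, OpenCV 4.12 (cv2) and the standard library are available. Lean on these libraries where they do the work, as an engineer would, in place of code of your own. Each camera call takes 0.05 s, during which the arm holds its last target.

### The job

Pack the four good geared motors, the ones with a silver-grey can, into the grey kit tray: each goes into the compartment whose lining has the colour of its gearbox, lying flat on the lining, right way up as it lies now. Set them down, do not drop or throw them, and leave the two burnt-out motors with black cans where they lie.

Things in the scene. Friction and masses are not known exactly. Their poses are not given: they have to be found in the camera images.
- motor_red_mid (a point): Good geared motor, 80 mm long, lying: red gearbox block 30 wide x 30 high x 36 mm, a silver-grey round can (diameter 26 mm), brass shaft. Point: mid-length, half-way up (15 mm). x along the motor to the shaft, z up: gearbox x -8 to 28 mm, shaft to 40, can -8 to -36, grey cap to -40. 90 g. Balances near the point; grasp across the 30 mm width there.
- motor_blue_mid (a point): Good geared motor, 80 mm long, lying: blue gearbox block 30 wide x 30 high x 36 mm, a silver-grey round can (diameter 26 mm), brass shaft. Point: mid-length, half-way up (15 mm). x along the motor to the shaft, z up: gearbox x -8 to 28 mm, shaft to 40, can -8 to -36, grey cap to -40. 90 g. Balances near the point; grasp across the 30 mm width there.
- motor_yellow_mid (a point): Good geared motor, 80 mm long, lying: yellow gearbox block 30 wide x 30 high x 36 mm, a silver-grey round can (diameter 26 mm), brass shaft. Point: mid-length, half-way up (15 mm). x along the motor to the shaft, z up: gearbox x -8 to 28 mm, shaft to 40, can -8 to -36, grey cap to -40. 90 g. Balances near the point; grasp across the 30 mm width there.
- motor_white_mid (a point): Good geared motor, 80 mm long, lying: white gearbox block 30 wide x 30 high x 36 mm, a silver-grey round can (diameter 26 mm), brass shaft. Point: mid-length, half-way up (15 mm). x along the motor to the shaft, z up: gearbox x -8 to 28 mm, shaft to 40, can -8 to -36, grey cap to -40. 90 g. Balances near the point; grasp across the 30 mm width there.
- burnt_red_mid (a point): Burnt-out geared motor, 80 mm long, lying: red gearbox block 30 wide x 30 high x 36 mm, a BLACK round can (diameter 26 mm), brass shaft. Point: mid-length, half-way up (15 mm). x along the motor to the shaft, z up: gearbox x -8 to 28 mm, shaft to 40, can -8 to -36, grey cap to -40. 90 g. Differs from the good red one by its can; it stays.
- burnt_blue_mid (a point): Burnt-out geared motor, 80 mm long, lying: blue gearbox block 30 wide x 30 high x 36 mm, a BLACK round can (diameter 26 mm), brass shaft. Point: mid-length, half-way up (15 mm). x along the motor to the shaft, z up: gearbox x -8 to 28 mm, shaft to 40, can -8 to -36, grey cap to -40. 90 g. Differs from the good blue one by its can; it stays.
- lining_red: red lining sheet, 95 x 95 x 2 mm, the floor of one of four compartments (2 x 2, centres 105 mm apart) of the grey kit tray, fixed to the table. Origin: centre of its underside, 5 mm above the table; motors rest on its top (7 mm). x, y along the tray's sides. Compartment 100 x 100 mm inside; walls 5 mm thick, tops 23 mm above the table.
- lining_blue: blue lining sheet, 95 x 95 x 2 mm, the floor of one of four compartments (2 x 2, centres 105 mm apart) of the grey kit tray, fixed to the table. Origin: centre of its underside, 5 mm above the table; motors rest on its top (7 mm). x, y along the tray's sides. Compartment 100 x 100 mm inside; walls 5 mm thick, tops 23 mm above the table.
- lining_yellow: yellow lining sheet, 95 x 95 x 2 mm, the floor of one of four compartments (2 x 2, centres 105 mm apart) of the grey kit tray, fixed to the table. Origin: centre of its underside, 5 mm above the table; motors rest on its top (7 mm). x, y along the tray's sides. Compartment 100 x 100 mm inside; walls 5 mm thick, tops 23 mm above the table.
- lining_white: white lining sheet, 95 x 95 x 2 mm, the floor of one of four compartments (2 x 2, centres 105 mm apart) of the grey kit tray, fixed to the table. Origin: centre of its underside, 5 mm above the table; motors rest on its top (7 mm). x, y along the tray's sides. Compartment 100 x 100 mm inside; walls 5 mm thick, tops 23 mm above the table.
There are look-alikes about, which are no part of the job. Leave any pink look-alike of the part that bears motor_white_mid alone.

How it is judged:
At the end, for the whole second after the job is handed in: Each good motor lies flat (tilt under 0.12 rad, upright) on the lining of its own colour, its middle within 38 mm of the lining's centre along both sides of the tray and 13 to 21 mm above the lining's underside, released and at rest; both burnt-out motors are within 20 mm of where they were (x of motor_red_mid in the frame of lining_red between -0.038 and 0.038 m and y of motor_red_mid in the frame of lining_red between -0.038 and 0.038 m and z of motor_red_mid in the frame of lining_red between 0.013 and 0.021 m and angle between each of motor_red_mid, motor_blue_mid, motor_yellow_mid, motor_white_mid's own z axis and vertical below 0.12 rad and linear speed of each of motor_red, motor_blue, motor_yellow, motor_white below 0.02 m/s and contact force between the fingers and motor_red below 0.1 N and x of motor_blue_mid in the frame of lining_blue between -0.038 and 0.038 m and y of motor_blue_mid in the frame of lining_blue between -0.038 and 0.038 m and z of motor_blue_mid in the frame of lining_blue between 0.013 and 0.021 m and contact force between the fingers and motor_blue below 0.1 N and x of motor_yellow_mid in the frame of lining_yellow between -0.038 and 0.038 m and y of motor_yellow_mid in the frame of lining_yellow between -0.038 and 0.038 m and z of motor_yellow_mid in the frame of lining_yellow between 0.013 and 0.021 m and contact force between the fingers and motor_yellow below 0.1 N and x of motor_white_mid in the frame of lining_white between -0.038 and 0.038 m and y of motor_white_mid in the frame of lining_white between -0.038 and 0.038 m and z of motor_white_mid in the frame of lining_white between 0.013 and 0.021 m and contact force between the fingers and motor_white below 0.1 N and distance of each of burnt_red_mid, burnt_blue_mid from where it was at the start of the episode below 0.02 m); the robot touches nothing.
It fails at once if the burnt-out red motor is moved by more than 20 mm (distance of burnt_red_mid from where it was at the start of the episode above 0.02 m).
It fails at once if the burnt-out blue motor is moved by more than 20 mm (distance of burnt_blue_mid from where it was at the start of the episode above 0.02 m).
It fails at once if a good motor is dropped from more than about 4 cm or thrown ((linear speed of motor_red above 0.9 m/s and contact force between the fingers and motor_red below 0.1 N) or (linear speed of motor_blue above 0.9 m/s and contact force between the fingers and motor_blue below 0.1 N) or (linear speed of motor_yellow above 0.9 m/s and contact force between the fingers and motor_yellow below 0.1 N) or (linear speed of motor_white above 0.9 m/s and contact force between the fingers and motor_white below 0.1 N)).
It also fails if it takes over 104 s, if anything falls off the work surface, if the arm or the gripper's body presses on something with over 40 N, if the wrist force passes 120 N, or if a joint passes its speed limit or range.

## Working session

There is one attempt and no reset: what is moved stays moved. The work goes in short steps, Python scripts to look and compute and a shell command to move; the robot and the scene stay as the last step left them, time stands still between calls to the robot, and variables do not carry over. Pictures are saved under pics/ and viewed, and the job is handed in when it is done.

```bash
mkdir -p pics
python3 - <<'E'
from cell import robot, optics
import cv2
print(robot.observe())
for n in ("top","scene"):
    im=optics.capture(n); cv2.imwrite(f"pics/{n}0.png",im); print({k:v.round(3).tolist() for k,v in optics.camera_params(n).items()})
E
```

```text
{'time_s': 0.0, 'q': array([-1.43601744e+00,  1.50988312e-01,  1.43798702e+00, -2.74475202e-05,
        1.55377683e+00, -1.33978988e-01]), 'joint_velocities': array([ 0.0009469 , -0.00072663,  0.0004037 , -0.00026914, -0.0008186 ,
       -0.00081857]), 'effort': array([ 2.91782890e-03, -7.13047528e+01, -5.70865846e+01, -2.01691148e-05,
        8.91674019e-03, -5.09810647e-06]), 'tool_pos': array([ 0.15264897, -0.55422188,  0.30329599]), 'tool_rot': array([-3.11212119e+00, -4.20739891e-01,  4.38200670e-05]), 'force': array([-0.42687266,  0.58922894, -0.0976782 ]), 'wrist_torque': array([-0.01801742, -0.01024721, -0.04301815]), 'width': 0.08563916044131853}
{'mtx': [[393.745, 0.0, 282.596], [0.0, 393.745, 209.118], [0.0, 0.0, 1.0]], 'R': [[0.015, -1.0, -0.009], [-0.996, -0.014, -0.09], [0.09, 0.011, -0.996]], 't': [-0.023, 0.442, 0.91]}
{'mtx': [[429.82, 0.0, 275.004], [0.0, 429.82, 209.084], [0.0, 0.0, 1.0]], 'R': [[0.723, 0.69, -0.014], [0.493, -0.53, -0.69], [-0.484, 0.492, -0.724]], 't': [-0.307, -0.198, 1.375]}
```

View pics/top0.png

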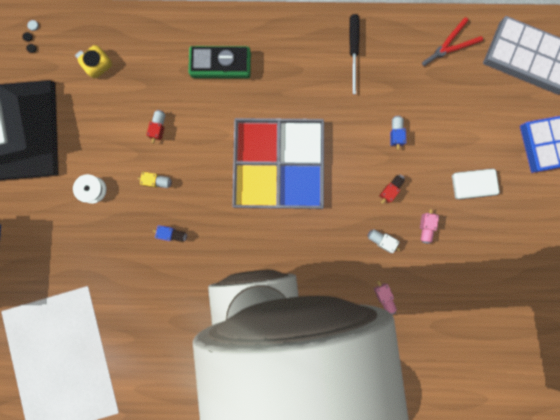

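View pics/scene0.png

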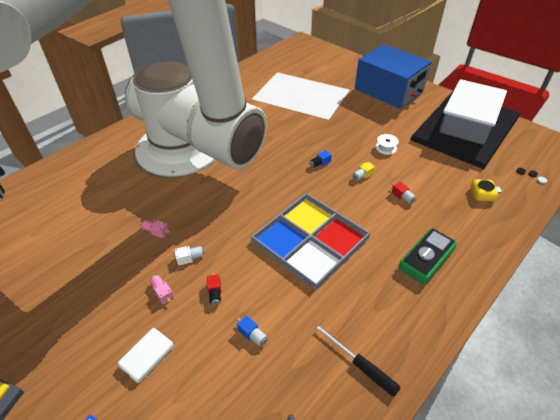

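In the top view the motors are at these pixels:

| Motor | Pixel | Role |
|---|---|---|
| Red, silver can | (156,125) | take |
| Red, black can | (392,189) | stays |
| Blue, silver can | (398,131) | take |
| Blue, black can | (171,233) | stays |
| Yellow, silver can | (156,181) | take |
| White, silver can | (384,241) | take |
| Pink look-alikes | (430,226) and (386,297) | stay |

The other white items are the box (476,184) and the spool (89,188). The other yellow item is the tape measure (93,61). The tray is at (280,164). Next I'll check these choices in close crops and measure positions.

```bash
cat > h.py <<'E'
import numpy as np, cv2
from cell import robot, optics
def ray(n,uv,z,P=None):
    P=P or optics.camera_params(n)
    R,t=P['R'],P['t']
    d=R.T@np.linalg.solve(P['mtx'],[uv[0],uv[1],1.]); c=-R.T@t
    return (c+d*(z-c[2])/d[2])
def masks(im):
    h=cv2.cvtColor(im,cv2.COLOR_BGR2HSV); H,S,V=[h[...,i].astype(int) for i in range(3)]
    return dict(red=((H<6)|(H>174))&(S>180)&(V>60), blue=(H>105)&(H<130)&(S>150)&(V>60),
      yellow=(H>20)&(H<35)&(S>150)&(V>90), white=(S<25)&(V>185), grey=(S<60)&(V>90)&(V<=215),
      can=(S<75)&(V>85), black=(V<50))
E
python3 - <<'E'
from h import *
im=cv2.imread('pics/top0.png')
c={'red':(156,125),'blue':(398,131),'yellow':(156,181),'white':(384,241),'bred':(392,189),'bblue':(171,233)}
row=[]
for k,(u,v) in c.items():
    row.append(cv2.resize(im[v-20:v+20,u-20:u+20],(250,250),interpolation=cv2.INTER_CUBIC))
cv2.imwrite('pics/crops.png',np.vstack([np.hstack(row[:3]),np.hstack(row[3:])]))
M=masks(im)
for k,m in M.items():
    n,l,s,ce=cv2.connectedComponentsWithStats(m.astype(np.uint8))
    if k in('grey','black','can'): continue
    for i in range(1,n):
        if s[i,4]>60 and s[i,4]<4000: print(k,s[i],ce[i].round(1),ray('top',ce[i],0.03).round(3),ray('top',ce[i],0.007).round(3))
E
```

```text
red [442  18  40  34 297] [458.4  38.5] [ 0.862 -0.436  0.03 ] [ 0.875 -0.446  0.007]
red [148 124  15  13 114] [154.  129.7] [0.627 0.293 0.03 ] [0.634 0.301 0.007]
red [242 125  33  35 630] [253.8 138.9] [0.608 0.054 0.03 ] [0.614 0.056 0.007]
red [384 186  13  13 104] [390.4 191.6] [ 0.486 -0.268  0.03 ] [ 0.489 -0.274  0.007]
blue [521 123  39  48 440] [532.1 149.2] [ 0.591 -0.602  0.03 ] [ 0.597 -0.616  0.007]
blue [392 130  13  14 158] [397.8 136.2] [ 0.619 -0.287  0.03 ] [ 0.625 -0.293  0.007]
blue [ 285  167   34   38 1273] [301.6 185.4] [ 0.498 -0.06   0.03 ] [ 0.501 -0.061  0.007]
blue [157 227  14  12 130] [163.6 232.6] [0.383 0.26  0.03 ] [0.383 0.267 0.007]
yellow [ 78  45  34  33 463] [96.1 63. ] [0.791 0.441 0.03 ] [0.802 0.453 0.007]
yellow [ 237  166   39   38 1389] [256.  184.8] [0.498 0.047 0.03 ] [0.501 0.048 0.007]
yellow [140 172  17  15 189] [147.8 179. ] [0.508 0.302 0.03 ] [0.512 0.311 0.007]
white [501  19  23  24 357] [511.9  30.3] [ 0.884 -0.565  0.03 ] [ 0.897 -0.579  0.007]
white [520  26  23  24 356] [530.7  37.8] [ 0.866 -0.61   0.03 ] [ 0.878 -0.624  
[... 624 characters left out ...]
hite [551 120   9  19 131] [555.9 128.2] [ 0.643 -0.66   0.03 ] [ 0.65  -0.676  0.007]
white [ 284  123   37   40 1446] [302.3 142.6] [ 0.6   -0.061  0.03 ] [ 0.606 -0.062  0.007]
white [531 122  21  21 316] [540.9 132.1] [ 0.633 -0.624  0.03 ] [ 0.64  -0.639  0.007]
white [537 145  20  21 320] [546.6 155.1] [ 0.578 -0.635  0.03 ] [ 0.583 -0.65   0.007]
white [ 452  169   47   29 1104] [475.2 183.2] [ 0.509 -0.466  0.03 ] [ 0.513 -0.477  0.007]
white [ 73 175  28  28 582] [ 86.8 188.3] [0.484 0.445 0.03 ] [0.487 0.457 0.007]
white [370 232  28  21 283] [385.2 241.6] [ 0.369 -0.255  0.03 ] [ 0.37  -0.261  0.007]
white [209 284  43  40 788] [222.3 300.1] [0.23  0.118 0.03 ] [0.227 0.122 0.007]
```

View pics/crops.png

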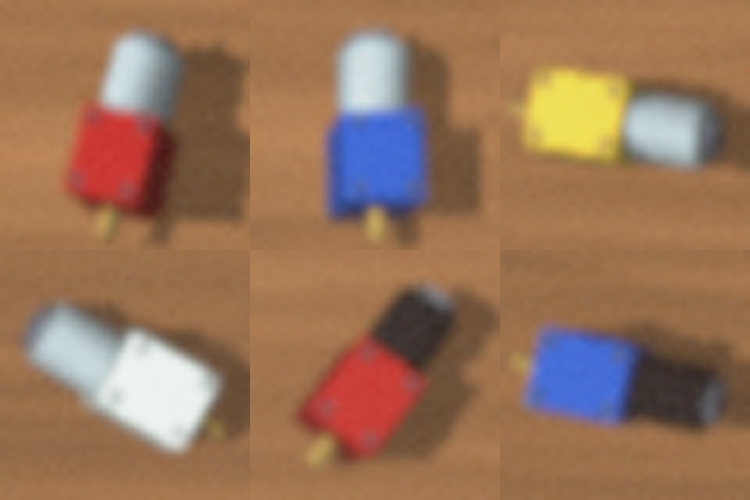

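The crops confirm the four silver-can motors. The white one is nearest, so I'll hover over it and measure it with the wrist camera.

```bash
python3 -m jog '[{"x":0.028,"y":0.038,"z":-0.01,"az":0.1},{"x":0.055,"y":0.075,"z":-0.02,"az":0.2},{"x":0.085,"y":0.113,"z":-0.03,"az":0.3},{"x":0.11,"y":0.15,"z":-0.04,"az":0.4},{"x":0.14,"y":0.19,"z":-0.05,"az":0.5},{"x":0.165,"y":0.227,"z":-0.06,"az":0.6},{"x":0.193,"y":0.265,"z":-0.06,"az":0.7},{"x":0.217,"y":0.3,"z":-0.06,"az":0.78}]' 1 40
cat > w.py <<'E'
from h import *
import sys
def pose():
    s=robot.observe(); return s
def shot(name):
    P=optics.camera_params('wrist'); s=robot.observe(); im=optics.capture('wrist'); cv2.imwrite(f'pics/{name}.png',im)
    np.savez(f'pics/{name}.npz',**P)
    R=cv2.Rodrigues(s['tool_rot'])[0]
    print('t',s['time_s'],'pos',s['tool_pos'].round(4),'jaw yaw deg',np.degrees(np.arctan2(R[1,1],R[0,1])).round(2),'tool z',R[:,2].round(3),'w',round(s['width'],4))
    return im,P
if __name__=='__main__': 
    im,P=shot(sys.argv[1]); print('cam centre',(-P['R'].T@P['t']).round(3))
E
python3 w.py white1
```

```text
t 0.1 pos [ 0.1527 -0.5542  0.3034] jaw yaw deg -74.6 tool z [-0.     0.001 -1.   ] w 0.0855
cam centre [ 0.22  -0.536  0.373]schema error: expected keys x, y, z, ax, ay, az
```

View pics/white1.png

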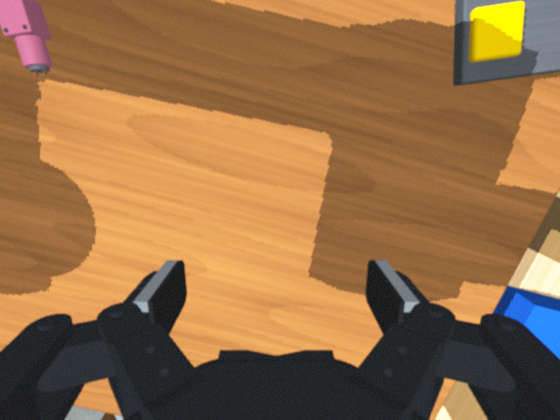

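The move was refused because every row needs all six keys. The picture was taken from the start pose and shows only a pink look-alike at (25,35). I'll resend the move with all the keys.

```bash
python3 -m jog '[{"x":0.028,"y":0.038,"z":-0.01,"ax":0,"ay":0,"az":0.1},{"x":0.055,"y":0.075,"z":-0.02,"ax":0,"ay":0,"az":0.2},{"x":0.085,"y":0.113,"z":-0.03,"ax":0,"ay":0,"az":0.3},{"x":0.11,"y":0.15,"z":-0.04,"ax":0,"ay":0,"az":0.4},{"x":0.14,"y":0.19,"z":-0.05,"ax":0,"ay":0,"az":0.5},{"x":0.165,"y":0.227,"z":-0.06,"ax":0,"ay":0,"az":0.6},{"x":0.193,"y":0.265,"z":-0.06,"ax":0,"ay":0,"az":0.7},{"x":0.217,"y":0.3,"z":-0.06,"ax":0,"ay":0,"az":0.78}]' 1 40
python3 w.py white2
```

```text
time_s: 0.95
tool_pos: [0.3704, -0.2523, 0.2432]
tool_rot: [-2.715, -1.578, 0.001]
force: [1.4, -0.3, 1.0]
width: 0.085
t 0.95 pos [ 0.3704 -0.2523  0.2432] jaw yaw deg -29.67 tool z [-0.001  0.001 -1.   ] w 0.085
cam centre [ 0.405 -0.192  0.313]
```

View pics/white2.png

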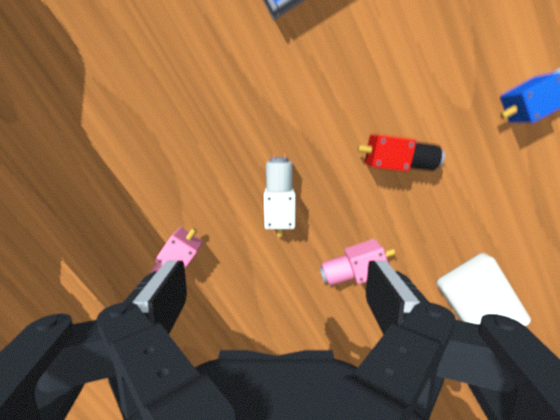

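White is at about (279,195) in the wrist view. The pink look-alike at (355,262) is close to the right-hand finger, so I'll measure both.

```bash
cat > crop.py <<'E'
import cv2,sys
n,u,v,r=sys.argv[1],*map(int,sys.argv[2:5])
im=cv2.imread(f'pics/{n}.png'); im=cv2.copyMakeBorder(im,100,100,100,100,cv2.BORDER_CONSTANT)
c=cv2.resize(im[v-r+100:v+r+100,u-r+100:u+r+100],(600,600),interpolation=cv2.INTER_LINEAR)
k=600/(2*r)
for g in range(-r,r,10):
    cv2.putText(c,str(u+g),(int((g+r)*k),10),0,.35,(0,255,0)); cv2.putText(c,str(v+g),(0,int((g+r)*k)),0,.35,(0,255,0))
    cv2.line(c,(int((g+r)*k),0),(int((g+r)*k),600),(90,90,90),1); cv2.line(c,(0,int((g+r)*k)),(600,int((g+r)*k)),(90,90,90),1)
cv2.imwrite(f'pics/{n}_c{u}.png',c)
E
python3 crop.py white2 280 195 50
```

```text
(no output)
```

View pics/white2_c280.png

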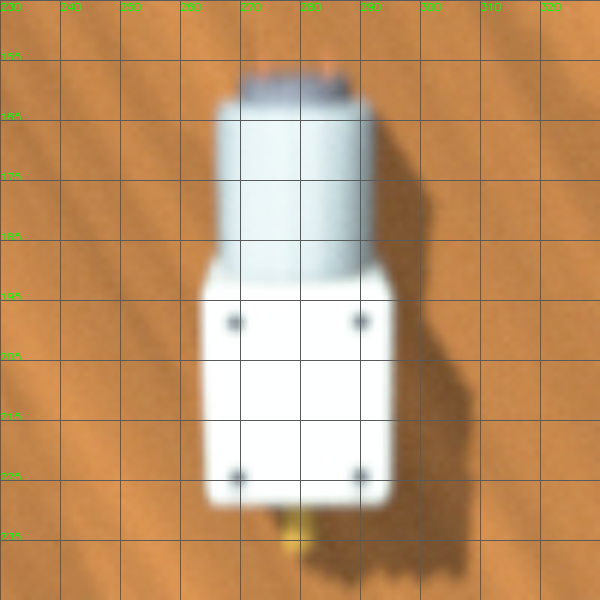

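```bash
cat > mid.py <<'E'
from h import *
def mid(name,scr):
    "scr: screws: can-end a, can-end b, shaft-end a, shaft-end b (pixels)"
    P=dict(np.load(f'pics/{name}.npz')); p=[ray('wrist',s,.03,P)[:2] for s in scr]
    a=(p[2]+p[3]-p[0]-p[1])/2; L=np.linalg.norm(a); a/=L; c=sum(p)/4
    print('screw pitch',L.round(4),np.linalg.norm(p[0]-p[1]).round(4),'mid',(c-.01*a).round(4),'shaft yaw',np.degrees(np.arctan2(a[1],a[0])).round(1))
    s=robot.observe(); R=cv2.Rodrigues(s['tool_rot'])[0]; j=np.degrees(np.arctan2(R[1,1],R[0,1]))
    y=np.degrees(np.arctan2(a[1],a[0]))+90; d=(y-j+90)%180-90
    print('shift',(c-.01*a-s['tool_pos'][:2]).round(4),'z',s['tool_pos'][2].round(4),'turn deg',d.round(2),'rad',np.radians(d).round(3))
E
python3 - <<'E'
from mid import *
mid('white2',[(269.2,198.5),(290.2,198.3),(269.5,224.3),(290.2,224.1)])
P=dict(np.load('pics/white2.npz'))
s=robot.observe();R=cv2.Rodrigues(s['tool_rot'])[0]
for uv,z in [((320,272),.013),((348,248),.03),((383,240),.03),((200,235),.0),((158,262),.03)]:
    print(uv, (R.T@(ray('wrist',uv,z,P)-s['tool_pos'])).round(4))
E
```

```text
screw pitch 0.026 0.0201 mid [ 0.3724 -0.2552] shaft yaw -119.2
shift [-0.0003 -0.0069] z 0.2434 turn deg 0.1 rad 0.002
(320, 272) [-0.0904  0.0469  0.2302]
(348, 248) [-0.0552  0.0714  0.2132]
(383, 240) [-0.0469  0.1057  0.2132]
(200, 235) [-0.0516 -0.0839  0.2434]
(158, 262) [-0.0693 -0.1208  0.2133]
```

The four screws fit well, with a pitch of 26 × 20 mm. The fingers clear the pink part. Descending and gripping.

```bash
python3 -m jog '[{"x":0,"y":-0.007,"z":-0.04,"ax":0,"ay":0,"az":0},{"x":0,"y":-0.007,"z":-0.08,"ax":0,"ay":0,"az":0},{"x":0,"y":-0.007,"z":-0.12,"ax":0,"ay":0,"az":0},{"x":0,"y":-0.007,"z":-0.15,"ax":0,"ay":0,"az":0},{"x":0,"y":-0.007,"z":-0.167,"ax":0,"ay":0,"az":0},{"x":0,"y":-0.007,"z":-0.167,"ax":0,"ay":0,"az":0},{"x":0,"y":-0.007,"z":-0.167,"ax":0,"ay":0,"az":0}]' 0.7
python3 -m jog '[{"x":0,"y":0,"z":0,"ax":0,"ay":0,"az":0},{"x":0,"y":0,"z":0,"ax":0,"ay":0,"az":0},{"x":0,"y":0,"z":0,"ax":0,"ay":0,"az":0},{"x":0,"y":0,"z":0,"ax":0,"ay":0,"az":0},{"x":0,"y":0,"z":0,"ax":0,"ay":0,"az":0},{"x":0,"y":0,"z":0,"ax":0,"ay":0,"az":0}]' 0 40
```

```text
time_s: 1.7
tool_pos: [0.3729, -0.2555, 0.0769]
tool_rot: [-2.709, -1.587, -0.003]
force: [-0.1, -0.7, -0.1]
width: 0.0596
time_s: 2.3
tool_pos: [0.3733, -0.256, 0.0782]
tool_rot: [2.71, 1.588, 0.004]
force: [-1.3, 2.4, 10.1]
width: 0.0294
```

```bash
python3 -m jog '[{"x":0,"y":0,"z":0.03,"ax":0,"ay":0,"az":0},{"x":0,"y":0,"z":0.07,"ax":0,"ay":0,"az":0},{"x":0,"y":0,"z":0.11,"ax":0,"ay":0,"az":0},{"x":0,"y":0,"z":0.11,"ax":0,"ay":0,"az":0}]'
python3 - <<'E'
from h import *
im=cv2.imread('pics/top0.png')
h=cv2.cvtColor(im,cv2.COLOR_BGR2HSV)
roi=np.zeros(im.shape[:2],np.uint8); roi[100:225,215:345]=1
m=((~((h[...,0]>4)&(h[...,0]<20)&(h[...,1]>60)))&(roi>0)).astype(np.uint8)
m=cv2.morphologyEx(m,cv2.MORPH_OPEN,np.ones((5,5)))
n,l,s,c=cv2.connectedComponentsWithStats(m); i=1+s[1:,4].argmax(); print(s[i])
b=cv2.boxPoints(cv2.minAreaRect(np.argwhere(l==i)[:,::-1].astype(np.float32)))
p=np.array([ray('top',q,.023)[:2] for q in b]); print(b.round(1).tolist()); print(p.round(3).tolist(),p.mean(0).round(4))
print([np.linalg.norm(p[k]-p[k-1]).round(3) for k in range(4)])
E
python3 w.py tray1
```

```text
time_s: 2.7
tool_pos: [0.3746, -0.2571, 0.1937]
tool_rot: [2.703, 1.584, 0.007]
force: [-0.1, -0.2, -1.3]
width: 0.0294
[ 232  118   92   91 8109]
[[231.8000030517578, 207.0], [233.3000030517578, 117.19999694824219], [324.5, 118.69999694824219], [323.0, 208.5]]
[[0.445, 0.103], [0.662, 0.105], [0.661, -0.114], [0.445, -0.112]] [ 0.5535 -0.0042]
[np.float64(0.215), np.float64(0.217), np.float64(0.219), np.float64(0.216)]
t 2.7 pos [ 0.3746 -0.2571  0.1937] jaw yaw deg -29.25 tool z [ 0.008 -0.005 -1.   ] w 0.0294
cam centre [ 0.408 -0.196  0.263]
```

View pics/tray1.png

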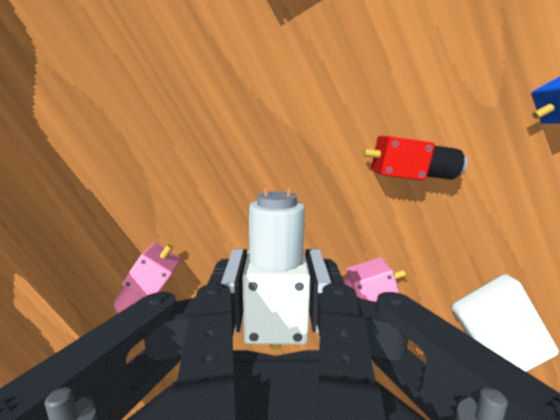

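White is held straight. The tray's centre is about (0.5535, -0.0045) and it's aligned with the world axes, so the lining centres are red (0.606, 0.048), white (0.606, -0.057), yellow (0.501, 0.048) and blue (0.501, -0.057). Carrying white over.

```bash
python3 -m jog '[{"x":0.025,"y":0.022,"z":0,"ax":0,"ay":0,"az":0.06},{"x":0.06,"y":0.052,"z":0,"ax":0,"ay":0,"az":0.13},{"x":0.095,"y":0.082,"z":0,"ax":0,"ay":0,"az":0.21},{"x":0.13,"y":0.112,"z":0,"ax":0,"ay":0,"az":0.29},{"x":0.165,"y":0.142,"z":0,"ax":0,"ay":0,"az":0.37},{"x":0.2,"y":0.172,"z":0,"ax":0,"ay":0,"az":0.45},{"x":0.231,"y":0.2,"z":0,"ax":0,"ay":0,"az":0.51},{"x":0.231,"y":0.2,"z":0,"ax":0,"ay":0,"az":0.51}]'
python3 w.py tray2
```

```text
time_s: 3.55
tool_pos: [0.6071, -0.0533, 0.1894]
tool_rot: [2.214, 2.225, 0.008]
force: [-1.3, 0.1, -1.4]
width: 0.0291
t 3.55 pos [ 0.6071 -0.0533  0.1894] jaw yaw deg 0.28 tool z [ 0.006  0.002 -1.   ] w 0.0291
cam centre [0.606 0.016 0.259]
```

View pics/tray2.png

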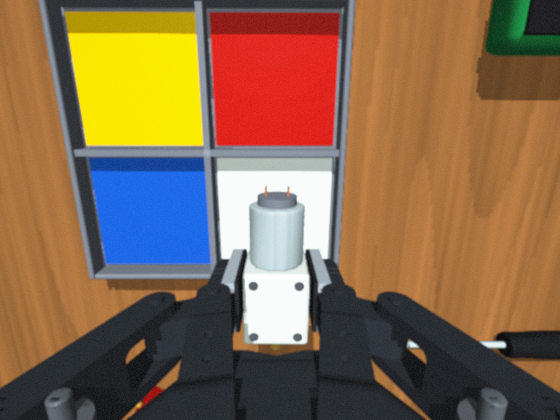

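Run:
```python
from h import *
P=dict(np.load('pics/tray2.npz'))
print(ray('wrist',(208,153),.023,P).round(4))
im=cv2.imread('pics/tray2.png'); M=masks(im)
for k in('red','yellow','blue'):
    n,l,s,c=cv2.connectedComponentsWithStats(M[k].astype(np.uint8)); i=1+s[1:,4].argmax()
    b=s[i]; print(k,b,ray('wrist',(b[0]+b[2]/2,b[1]+b[3]/2),.007,P).round(4))
```

```text
[ 0.5558 -0.0047  0.023 ]
red [  211    13   128   132 16063] [0.6068 0.0501 0.007 ]
yellow [   65    12   138   134 16394] [0.4989 0.0495 0.007 ]
blue [   89   158   121   106 11636] [ 0.4993 -0.0556  0.007 ]
```

```bash
python3 -m jog '[{"x":0,"y":-0.004,"z":-0.03,"ax":0,"ay":0,"az":0},{"x":0,"y":-0.004,"z":-0.065,"ax":0,"ay":0,"az":0},{"x":0,"y":-0.004,"z":-0.09,"ax":0,"ay":0,"az":0},{"x":0,"y":-0.004,"z":-0.098,"ax":0,"ay":0,"az":0},{"x":0,"y":-0.004,"z":-0.102,"ax":0,"ay":0,"az":0},{"x":0,"y":-0.004,"z":-0.104,"ax":0,"ay":0,"az":0},{"x":0,"y":-0.004,"z":-0.104,"ax":0,"ay":0,"az":0}]'
```

```text
time_s: 4.3
tool_pos: [0.606, -0.059, 0.0863]
tool_rot: [2.216, 2.221, 0.007]
force: [0.3, 0.4, -0.5]
width: 0.029
```

```bash
python3 -m jog '[{"x":0,"y":0,"z":-0.001,"ax":0,"ay":0,"az":0},{"x":0,"y":0,"z":-0.002,"ax":0,"ay":0,"az":0},{"x":0,"y":0,"z":-0.002,"ax":0,"ay":0,"az":0}]'
```

```text
time_s: 4.6
tool_pos: [0.6064, -0.0591, 0.0853]
tool_rot: [2.215, 2.22, 0.009]
force: [-1.0, -0.7, 5.0]
width: 0.0295
```

```bash
python3 -m jog '[{"x":0,"y":0,"z":0,"ax":0,"ay":0,"az":0},{"x":0,"y":0,"z":0,"ax":0,"ay":0,"az":0},{"x":0,"y":0,"z":0,"ax":0,"ay":0,"az":0},{"x":0,"y":0,"z":0.03,"ax":0,"ay":0,"az":0},{"x":0,"y":0,"z":0.08,"ax":0,"ay":0,"az":-0.14},{"x":0,"y":-0.04,"z":0.12,"ax":0,"ay":0,"az":-0.29},{"x":0,"y":-0.09,"z":0.15,"ax":0,"ay":0,"az":-0.44},{"x":0,"y":-0.13,"z":0.15,"ax":0,"ay":0,"az":-0.59}]' 0.55
python3 -m jog '[{"x":0.003,"y":-0.02,"z":0,"ax":0,"ay":0,"az":-0.14},{"x":0.005,"y":-0.04,"z":0,"ax":0,"ay":0,"az":-0.29},{"x":0.008,"y":-0.055,"z":0,"ax":0,"ay":0,"az":-0.44},{"x":0.01,"y":-0.07,"z":0,"ax":0,"ay":0,"az":-0.59},{"x":0.013,"y":-0.085,"z":0,"ax":0,"ay":0,"az":-0.73},{"x":0.016,"y":-0.09,"z":0,"ax":0,"ay":0,"az":-0.87},{"x":0.018,"y":-0.095,"z":0,"ax":0,"ay":0,"az":-0.98},{"x":0.018,"y":-0.095,"z":0,"ax":0,"ay":0,"az":-0.98}]' 0.7
python3 w.py blue1
```

```text
time_s: 5.4
tool_pos: [0.607, -0.1869, 0.2388]
tool_rot: [2.764, 1.472, 0.011]
force: [1.1, -0.3, -0.7]
width: 0.0469
time_s: 6.2
tool_pos: [0.6251, -0.2825, 0.2384]
tool_rot: [3.129, -0.006, 0.002]
force: [0.1, -0.8, -0.0]
width: 0.0596
t 6.2 pos [ 0.6251 -0.2825  0.2384] jaw yaw deg -90.22 tool z [ 0.001 -0.012 -1.   ] w 0.0596
cam centre [ 0.695 -0.282  0.308]
```

View pics/blue1.png

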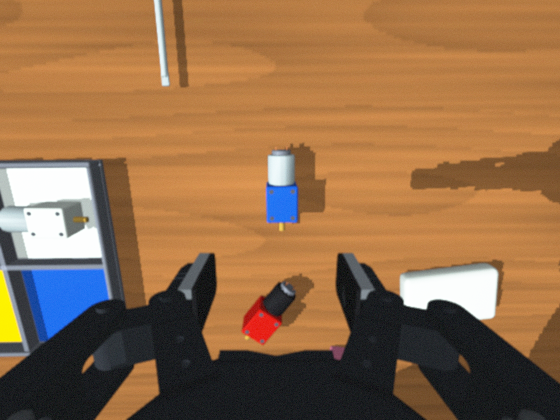

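White lies in its compartment at (50,220). Blue is at (282,190).

```bash
python3 crop.py blue1 282 190 50
```

```text
(no output)
```

View pics/blue1_c282.png

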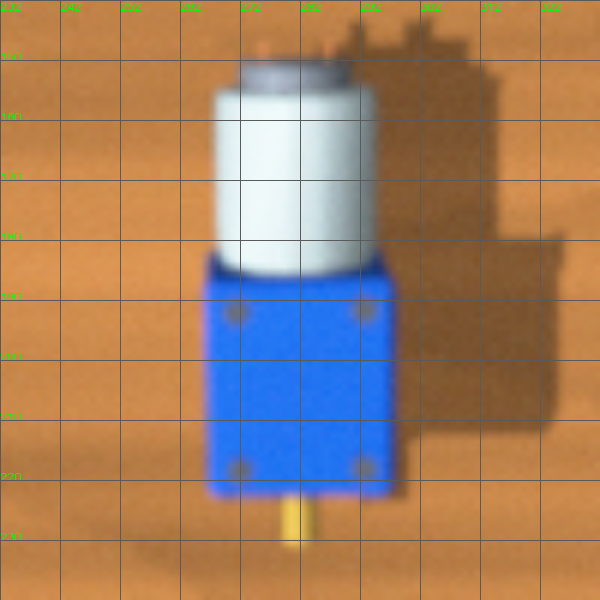

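Run:
```python
from mid import *
mid('blue1',[(271.3,191.8),(292.7,191.3),(272,218.3),(292.6,218)])
P=dict(np.load('pics/blue1.npz'))
s=robot.observe();R=cv2.Rodrigues(s['tool_rot'])[0]
for uv,z in [((288,285),.02),((262,299),.03)]:
    print(uv, (R.T@(ray('wrist',uv,z,P)-s['tool_pos'])).round(4))
```

```text
screw pitch 0.026 0.02 mid [ 0.6311 -0.2908] shaft yaw -179.3
shift [ 0.0061 -0.0087] z 0.2385 turn deg 0.67 rad 0.012
(288, 285) [-0.0944  0.0128  0.2185]
(262, 299) [-0.1046 -0.0144  0.2082]
```

```bash
python3 -m jog '[{"x":0.006,"y":-0.0085,"z":-0.04,"ax":0.012,"ay":0,"az":0.012},{"x":0.006,"y":-0.0085,"z":-0.08,"ax":0.012,"ay":0,"az":0.012},{"x":0.006,"y":-0.0085,"z":-0.12,"ax":0.012,"ay":0,"az":0.012},{"x":0.006,"y":-0.0085,"z":-0.148,"ax":0.012,"ay":0,"az":0.012},{"x":0.006,"y":-0.0085,"z":-0.16,"ax":0.012,"ay":0,"az":0.012},{"x":0.006,"y":-0.0085,"z":-0.16,"ax":0.012,"ay":0,"az":0.012},{"x":0.006,"y":-0.0085,"z":-0.16,"ax":0.012,"ay":0,"az":0.012}]' 0.7
python3 -m jog '[{"x":0,"y":0,"z":0,"ax":0,"ay":0,"az":0},{"x":0,"y":0,"z":0,"ax":0,"ay":0,"az":0},{"x":0,"y":0,"z":0,"ax":0,"ay":0,"az":0},{"x":0,"y":0,"z":0,"ax":0,"ay":0,"az":0},{"x":0,"y":0,"z":0,"ax":0,"ay":0,"az":0},{"x":0,"y":0,"z":0,"ax":0,"ay":0,"az":0}]' 0 40
```

```text
time_s: 6.95
tool_pos: [0.6316, -0.2907, 0.0801]
tool_rot: [3.141, 0.022, 0.004]
force: [-0.2, 0.3, -0.2]
width: 0.0598
time_s: 7.55
tool_pos: [0.6321, -0.291, 0.0821]
tool_rot: [3.139, 0.023, 0.008]
force: [0.0, 2.0, 8.8]
width: 0.029
```

```bash
python3 -m jog '[{"x":0,"y":0,"z":0.03,"ax":0,"ay":0,"az":0},{"x":0,"y":0,"z":0.07,"ax":0,"ay":0,"az":0},{"x":-0.015,"y":0.027,"z":0.1,"ax":0,"ay":0,"az":0},{"x":-0.038,"y":0.068,"z":0.1,"ax":0,"ay":0,"az":0},{"x":-0.061,"y":0.11,"z":0.1,"ax":0,"ay":0,"az":0},{"x":-0.084,"y":0.151,"z":0.1,"ax":0,"ay":0,"az":0},{"x":-0.107,"y":0.193,"z":0.1,"ax":0,"ay":0,"az":0},{"x":-0.13,"y":0.234,"z":0.1,"ax":0,"ay":0,"az":0}]'
python3 -m jog '[{"x":0,"y":0,"z":0,"ax":0,"ay":0,"az":0},{"x":0,"y":0,"z":0,"ax":0,"ay":0,"az":0}]'
python3 w.py tray3
```

```text
time_s: 8.35
tool_pos: [0.501, -0.0556, 0.1828]
tool_rot: [3.139, 0.022, 0.01]
force: [0.5, 0.7, -0.3]
width: 0.0291
time_s: 8.55
tool_pos: [0.501, -0.0549, 0.1839]
tool_rot: [3.138, 0.025, 0.013]
force: [-0.2, -0.6, -0.0]
width: 0.0289
t 8.55 pos [ 0.501  -0.0549  0.1839] jaw yaw deg -89.07 tool z [ 0.008 -0.003 -1.   ] w 0.0289
cam centre [ 0.57  -0.053  0.254]
```

View pics/tray3.png

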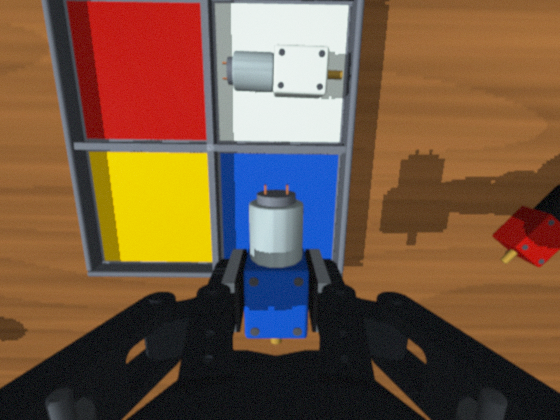

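```bash
python3 -m jog '[{"x":0,"y":-0.002,"z":-0.03,"ax":0,"ay":0,"az":0},{"x":0,"y":-0.002,"z":-0.06,"ax":0,"ay":0,"az":0},{"x":0,"y":-0.002,"z":-0.082,"ax":0,"ay":0,"az":0},{"x":0,"y":-0.002,"z":-0.09,"ax":0,"ay":0,"az":0},{"x":0,"y":-0.002,"z":-0.094,"ax":0,"ay":0,"az":0},{"x":0,"y":-0.002,"z":-0.095,"ax":0,"ay":0,"az":0},{"x":0,"y":-0.002,"z":-0.096,"ax":0,"ay":0,"az":0},{"x":0,"y":-0.002,"z":-0.096,"ax":0,"ay":0,"az":0}]'
```

```text
time_s: 9.4
tool_pos: [0.5021, -0.0581, 0.0891]
tool_rot: [3.137, 0.024, 0.015]
force: [-0.5, -1.9, 5.3]
width: 0.0291
```

```bash
python3 -m jog '[{"x":0,"y":0,"z":0,"ax":0,"ay":0,"az":0},{"x":0,"y":0,"z":0,"ax":0,"ay":0,"az":0},{"x":0,"y":0,"z":0,"ax":0,"ay":0,"az":0},{"x":0,"y":0,"z":0.03,"ax":0,"ay":0,"az":0},{"x":0,"y":0,"z":0.08,"ax":0,"ay":0,"az":0.14},{"x":0,"y":0.04,"z":0.11,"ax":0,"ay":0,"az":0.28},{"x":0,"y":0.08,"z":0.14,"ax":0,"ay":0,"az":0.42},{"x":0,"y":0.12,"z":0.15,"ax":0,"ay":0,"az":0.56}]' 0.55
python3 -m jog '[{"x":0,"y":0.035,"z":0,"ax":0,"ay":0,"az":0.14},{"x":0,"y":0.07,"z":0,"ax":0,"ay":0,"az":0.28},{"x":0,"y":0.105,"z":0,"ax":0,"ay":0,"az":0.42},{"x":0,"y":0.14,"z":0,"ax":0,"ay":0,"az":0.56},{"x":0,"y":0.175,"z":0,"ax":0,"ay":0,"az":0.7},{"x":0.003,"y":0.21,"z":0,"ax":0,"ay":0,"az":0.84},{"x":0.003,"y":0.23,"z":0,"ax":0,"ay":0,"az":0.9},{"x":0.003,"y":0.23,"z":0,"ax":0,"ay":0,"az":0.9}]' 0.7
python3 w.py yel1
```

```text
time_s: 10.2
tool_pos: [0.5025, 0.0631, 0.2425]
tool_rot: [3.008, 0.898, 0.023]
force: [1.5, 0.3, -1.0]
width: 0.0467
time_s: 11.0
tool_pos: [0.5051, 0.2953, 0.2422]
tool_rot: [-2.312, -2.12, -0.023]
force: [0.1, 0.8, -0.5]
width: 0.0597
t 11.0 pos [0.5051 0.2953 0.2422] jaw yaw deg -4.94 tool z [ 0.007  0.013 -1.   ] w 0.0597
cam centre [0.511 0.364 0.313]
```

View pics/yel1.png

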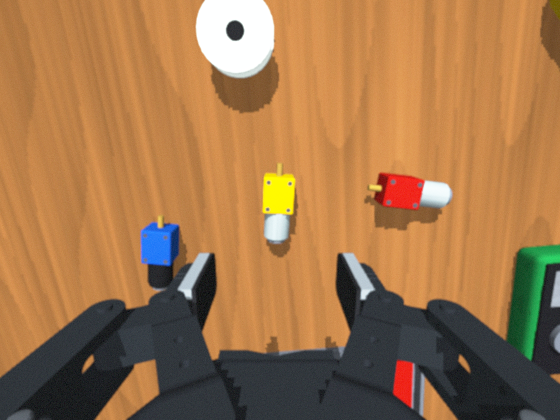

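Yellow is at (279,207), good red at (413,190) and burnt blue at (160,250). Zooming in on the first two.

```bash
python3 crop.py yel1 280 205 50;python3 crop.py yel1 410 190 50
```

```text
(no output)
```

View pics/yel1_c280.png

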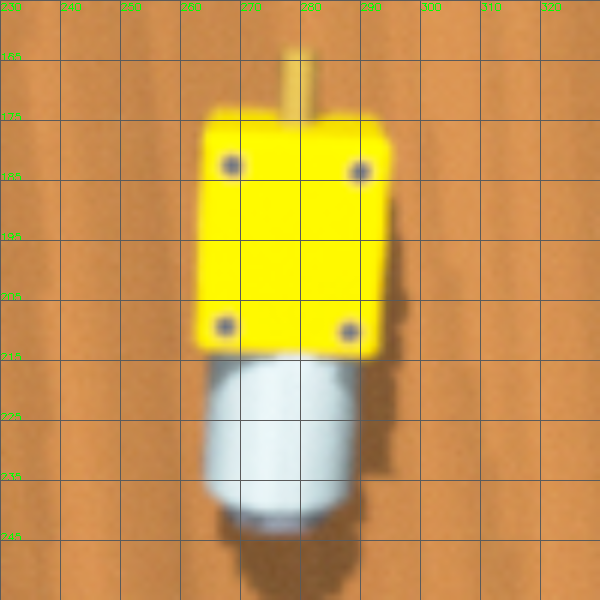

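View pics/yel1_c410.png

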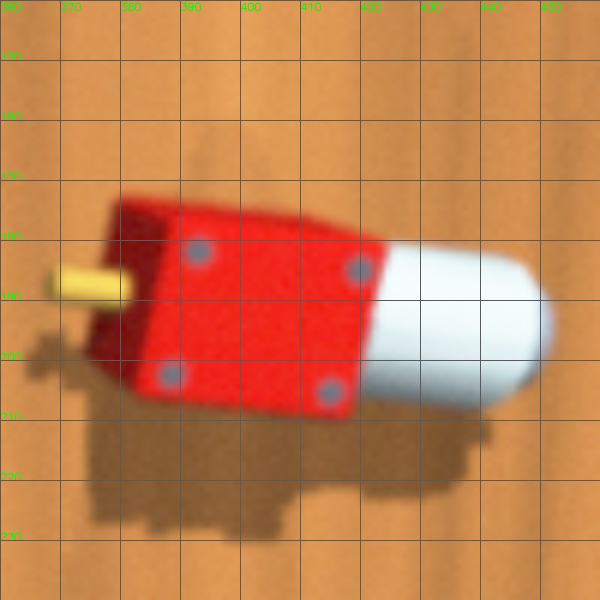

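Run:
```python
from mid import *
mid('yel1',[(267.5,209.3),(288,210.3),(268.5,182.7),(290,183.7)])
mid('yel1',[(419.8,185),(415,205.3),(393.2,181.8),(388.5,202.3)])
```

```text
screw pitch 0.0259 0.0198 mid [0.5079 0.2914] shaft yaw 82.0
shift [ 0.0027 -0.0026] z 0.2423 turn deg -2.86 rad -0.05
screw pitch 0.0258 0.0199 mid [0.6384 0.2917] shaft yaw 168.3
shift [ 0.1332 -0.0023] z 0.2423 turn deg 83.4 rad 1.456
```

```bash
python3 -m jog '[{"x":0.003,"y":-0.0035,"z":-0.04,"ax":-0.013,"ay":0.007,"az":-0.05},{"x":0.003,"y":-0.0035,"z":-0.08,"ax":-0.013,"ay":0.007,"az":-0.05},{"x":0.003,"y":-0.0035,"z":-0.12,"ax":-0.013,"ay":0.007,"az":-0.05},{"x":0.003,"y":-0.0035,"z":-0.15,"ax":-0.013,"ay":0.007,"az":-0.05},{"x":0.003,"y":-0.0035,"z":-0.163,"ax":-0.013,"ay":0.007,"az":-0.05},{"x":0.003,"y":-0.0035,"z":-0.163,"ax":-0.013,"ay":0.007,"az":-0.05},{"x":0.003,"y":-0.0035,"z":-0.163,"ax":-0.013,"ay":0.007,"az":-0.05}]' 0.7
python3 -m jog '[{"x":0,"y":0,"z":0,"ax":0,"ay":0,"az":0},{"x":0,"y":0,"z":0,"ax":0,"ay":0,"az":0},{"x":0,"y":0,"z":0,"ax":0,"ay":0,"az":0},{"x":0,"y":0,"z":0,"ax":0,"ay":0,"az":0},{"x":0,"y":0,"z":0,"ax":0,"ay":0,"az":0},{"x":0,"y":0,"z":0,"ax":0,"ay":0,"az":0}]' 0 40
```

```text
time_s: 11.75
tool_pos: [0.5089, 0.2905, 0.0807]
tool_rot: [2.37, 2.06, 0.003]
force: [-0.3, -0.3, 0.1]
width: 0.0594
time_s: 12.35
tool_pos: [0.5096, 0.2907, 0.0825]
tool_rot: [2.37, 2.059, 0.006]
force: [-1.5, -1.1, 12.0]
width: 0.0294
```

```bash
python3 -m jog '[{"x":0,"y":0,"z":0.03,"ax":0,"ay":0,"az":0},{"x":0,"y":0,"z":0.07,"ax":0,"ay":0,"az":0},{"x":0,"y":-0.03,"z":0.1,"ax":0,"ay":0,"az":0.03},{"x":-0.003,"y":-0.075,"z":0.1,"ax":0,"ay":0,"az":0.06},{"x":-0.005,"y":-0.12,"z":0.1,"ax":0,"ay":0,"az":0.1},{"x":-0.007,"y":-0.165,"z":0.1,"ax":0,"ay":0,"az":0.14},{"x":-0.0075,"y":-0.21,"z":0.1,"ax":0,"ay":0,"az":0.14},{"x":-0.0075,"y":-0.243,"z":0.1,"ax":0,"ay":0,"az":0.14}]'
python3 -m jog '[{"x":0,"y":0,"z":0,"ax":0,"ay":0,"az":0},{"x":0,"y":0,"z":0,"ax":0,"ay":0,"az":0}]'
python3 w.py tray4
```

```text
time_s: 13.15
tool_pos: [0.5017, 0.0454, 0.1833]
tool_rot: [2.22, 2.219, 0.008]
force: [0.9, 0.4, -0.9]
width: 0.0294
time_s: 13.35
tool_pos: [0.5019, 0.0448, 0.184]
tool_rot: [2.221, 2.216, 0.009]
force: [0.3, 0.2, -0.8]
width: 0.0293
t 13.35 pos [0.5019 0.0448 0.184 ] jaw yaw deg -0.13 tool z [ 0.007  0.001 -1.   ] w 0.0293
cam centre [0.501 0.114 0.254]
```

View pics/tray4.png

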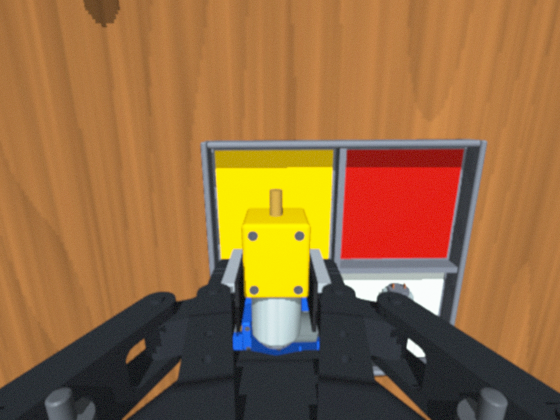

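```bash
python3 -m jog '[{"x":0,"y":0.004,"z":-0.03,"ax":0,"ay":0,"az":0},{"x":0,"y":0.004,"z":-0.06,"ax":0,"ay":0,"az":0},{"x":0,"y":0.004,"z":-0.082,"ax":0,"ay":0,"az":0},{"x":0,"y":0.004,"z":-0.09,"ax":0,"ay":0,"az":0},{"x":0,"y":0.004,"z":-0.094,"ax":0,"ay":0,"az":0},{"x":0,"y":0.004,"z":-0.095,"ax":0,"ay":0,"az":0},{"x":0,"y":0.004,"z":-0.096,"ax":0,"ay":0,"az":0},{"x":0,"y":0.004,"z":-0.096,"ax":0,"ay":0,"az":0}]'
```

```text
time_s: 14.2
tool_pos: [0.5024, 0.05, 0.0895]
tool_rot: [2.219, 2.217, 0.011]
force: [-3.8, 2.8, 9.5]
width: 0.0295
```

```bash
python3 -m jog '[{"x":0,"y":0,"z":0,"ax":0,"ay":0,"az":0},{"x":0,"y":0,"z":0,"ax":0,"ay":0,"az":0},{"x":0,"y":0,"z":0,"ax":0,"ay":0,"az":0},{"x":0,"y":0,"z":0.03,"ax":0,"ay":0,"az":0},{"x":0,"y":0,"z":0.08,"ax":0,"ay":0,"az":0.14},{"x":0.015,"y":0.03,"z":0.11,"ax":0,"ay":0,"az":0.28},{"x":0.03,"y":0.06,"z":0.14,"ax":0,"ay":0,"az":0.42},{"x":0.045,"y":0.08,"z":0.15,"ax":0,"ay":0,"az":0.56}]' 0.55
python3 -m jog '[{"x":0.015,"y":0.027,"z":0,"ax":0,"ay":0,"az":0.14},{"x":0.03,"y":0.054,"z":0,"ax":0,"ay":0,"az":0.28},{"x":0.045,"y":0.081,"z":0,"ax":0,"ay":0,"az":0.42},{"x":0.06,"y":0.108,"z":0,"ax":0,"ay":0,"az":0.56},{"x":0.075,"y":0.135,"z":0,"ax":0,"ay":0,"az":0.7},{"x":0.09,"y":0.162,"z":0,"ax":0,"ay":0,"az":0.8},{"x":0.09,"y":0.162,"z":0,"ax":0,"ay":0,"az":0.8}]' 0.7
python3 w.py red1; python3 crop.py red1 280 195 50
```

```text
time_s: 15.0
tool_pos: [0.5484, 0.1317, 0.2432]
tool_rot: [1.511, 2.747, 0.017]
force: [0.2, -0.5, 0.4]
width: 0.0469
time_s: 15.7
tool_pos: [0.6392, 0.2964, 0.2422]
tool_rot: [0.313, 3.125, 0.02]
force: [0.2, -0.2, -0.7]
width: 0.0596
t 15.7 pos [0.6392 0.2964 0.2422] jaw yaw deg 78.55 tool z [ 0.002  0.013 -1.   ] w 0.0596
cam centre [0.571 0.309 0.312]
```

View pics/red1.png

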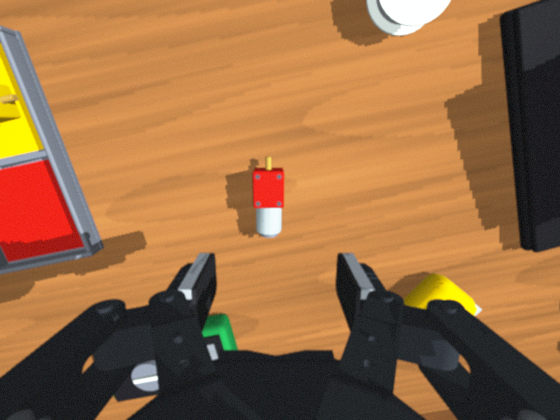

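View pics/red1_c280.png

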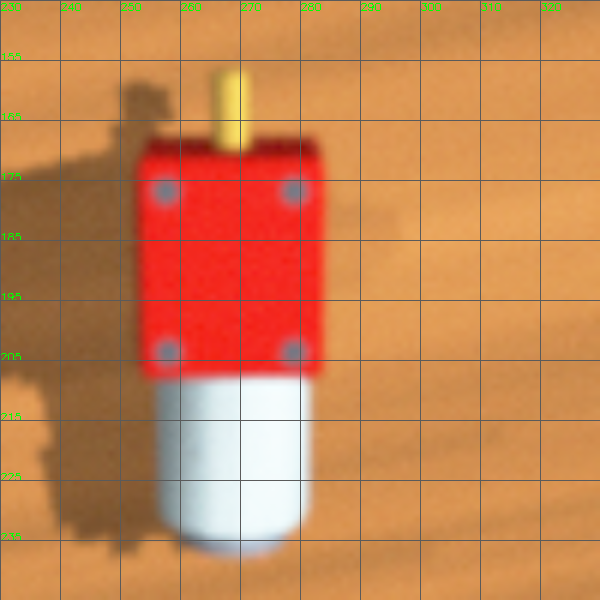

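Run:
```python
from mid import *
mid('red1',[(258,203.7),(278.8,203.7),(257.5,176.8),(278.8,176.8)])
P=dict(np.load('pics/red1.npz'))
s=robot.observe();R=cv2.Rodrigues(s['tool_rot'])[0]
for uv,z in [((410,290),.03),((430,275),.03),((232,345),.02),((212,316),.03)]:
    print(uv, (R.T@(ray('wrist',uv,z,P)-s['tool_pos'])).round(4))
```

```text
screw pitch 0.0259 0.0199 mid [0.6386 0.2922] shaft yaw 168.7
shift [-0.0001 -0.0027] z 0.2422 turn deg 0.35 rad 0.006
(410, 290) [-0.0968  0.1427  0.2139]
(430, 275) [-0.0795  0.1613  0.2142]
(232, 345) [-0.1723 -0.0474  0.2216]
(212, 316) [-0.1271 -0.0657  0.2114]
```

Two measurements agree on red at (0.6385, 0.292), and nothing is near the fingers. Gripping it.

```bash
python3 -m jog '[{"x":0,"y":-0.003,"z":-0.04,"ax":-0.013,"ay":0,"az":0.006},{"x":0,"y":-0.003,"z":-0.08,"ax":-0.013,"ay":0,"az":0.006},{"x":0,"y":-0.003,"z":-0.12,"ax":-0.013,"ay":0,"az":0.006},{"x":0,"y":-0.003,"z":-0.15,"ax":-0.013,"ay":0,"az":0.006},{"x":0,"y":-0.003,"z":-0.163,"ax":-0.013,"ay":0,"az":0.006},{"x":0,"y":-0.003,"z":-0.163,"ax":-0.013,"ay":0,"az":0.006},{"x":0,"y":-0.003,"z":-0.163,"ax":-0.013,"ay":0,"az":0.006}]' 0.7
python3 -m jog '[{"x":0,"y":0,"z":0,"ax":0,"ay":0,"az":0},{"x":0,"y":0,"z":0,"ax":0,"ay":0,"az":0},{"x":0,"y":0,"z":0,"ax":0,"ay":0,"az":0},{"x":0,"y":0,"z":0,"ax":0,"ay":0,"az":0},{"x":0,"y":0,"z":0,"ax":0,"ay":0,"az":0},{"x":0,"y":0,"z":0,"ax":0,"ay":0,"az":0}]' 0 40
```

```text
time_s: 16.45
tool_pos: [0.6393, 0.2918, 0.0811]
tool_rot: [0.311, 3.122, 0.0]
force: [0.4, -0.8, 0.3]
width: 0.0599
time_s: 17.05
tool_pos: [0.6399, 0.292, 0.0831]
tool_rot: [0.311, 3.12, 0.002]
force: [-1.3, -0.9, 10.7]
width: 0.0289
```

```bash
python3 -m jog '[{"x":0,"y":0,"z":0.03,"ax":0,"ay":0,"az":0},{"x":0,"y":0,"z":0.07,"ax":0,"ay":0,"az":0},{"x":-0.004,"y":-0.03,"z":0.1,"ax":0,"ay":0,"az":0.03},{"x":-0.01,"y":-0.075,"z":0.1,"ax":0,"ay":0,"az":0.06},{"x":-0.016,"y":-0.12,"z":0.1,"ax":0,"ay":0,"az":0.1},{"x":-0.022,"y":-0.165,"z":0.1,"ax":0,"ay":0,"az":0.14},{"x":-0.028,"y":-0.21,"z":0.1,"ax":0,"ay":0,"az":0.18},{"x":-0.033,"y":-0.244,"z":0.1,"ax":0,"ay":0,"az":0.197}]'
python3 -m jog '[{"x":0,"y":0,"z":0,"ax":0,"ay":0,"az":0},{"x":0,"y":0,"z":0,"ax":0,"ay":0,"az":0}]'
python3 w.py tray5
```

```text
time_s: 17.85
tool_pos: [0.6064, 0.0457, 0.184]
tool_rot: [0.001, 3.134, 0.002]
force: [0.4, 0.8, -0.6]
width: 0.0289
time_s: 18.05
tool_pos: [0.6065, 0.0449, 0.1849]
tool_rot: [0.004, 3.133, 0.002]
force: [1.1, 0.2, -0.1]
width: 0.029
t 18.05 pos [0.6065 0.0449 0.1849] jaw yaw deg 89.85 tool z [ 0.009  0.001 -1.   ] w 0.029
cam centre [0.536 0.045 0.254]
```

View pics/tray5.png

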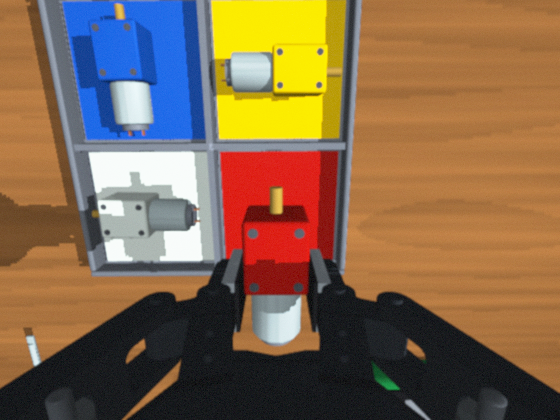

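```bash
python3 -m jog '[{"x":0,"y":0.003,"z":-0.03,"ax":0,"ay":0,"az":0},{"x":0,"y":0.003,"z":-0.06,"ax":0,"ay":0,"az":0},{"x":0,"y":0.003,"z":-0.082,"ax":0,"ay":0,"az":0},{"x":0,"y":0.003,"z":-0.09,"ax":0,"ay":0,"az":0},{"x":0,"y":0.003,"z":-0.094,"ax":0,"ay":0,"az":0},{"x":0,"y":0.003,"z":-0.095,"ax":0,"ay":0,"az":0},{"x":0,"y":0.003,"z":-0.096,"ax":0,"ay":0,"az":0},{"x":0,"y":0.003,"z":-0.096,"ax":0,"ay":0,"az":0}]'
```

```text
time_s: 18.9
tool_pos: [0.6072, 0.049, 0.0901]
tool_rot: [0.002, 3.131, 0.003]
force: [-0.0, 2.5, 3.4]
width: 0.0291
```

Contact at the expected height. Releasing, rising and backing off for a final look.

```bash
python3 -m jog '[{"x":0,"y":0,"z":0,"ax":0,"ay":0,"az":0},{"x":0,"y":0,"z":0,"ax":0,"ay":0,"az":0},{"x":0,"y":0,"z":0,"ax":0,"ay":0,"az":0},{"x":0,"y":0,"z":0.03,"ax":0,"ay":0,"az":0},{"x":0,"y":0,"z":0.08,"ax":0,"ay":0,"az":0},{"x":0,"y":0,"z":0.12,"ax":0,"ay":0,"az":0},{"x":0,"y":0,"z":0.17,"ax":0,"ay":0,"az":0},{"x":0,"y":0,"z":0.21,"ax":0,"ay":0,"az":0}]' 0.55
python3 w.py fin1
python3 -m jog '[{"x":0,"y":0.05,"z":0,"ax":0,"ay":0,"az":0},{"x":0,"y":0.1,"z":0,"ax":0,"ay":0,"az":0},{"x":0,"y":0.15,"z":0,"ax":0,"ay":0,"az":0},{"x":0,"y":0.2,"z":0,"ax":0,"ay":0,"az":0},{"x":0,"y":0.25,"z":0,"ax":0,"ay":0,"az":0},{"x":0,"y":0.3,"z":0,"ax":0,"ay":0,"az":0},{"x":0,"y":0.3,"z":0,"ax":0,"ay":0,"az":0}]'
python3 -c "
from h import *
cv2.imwrite('pics/top9.png',optics.capture('top'));cv2.imwrite('pics/scene9.png',optics.capture('scene'))
im=cv2.imread('pics/fin1.png')
print(robot.observe()['time_s'])"
```

```text
time_s: 19.7
tool_pos: [0.607, 0.049, 0.3032]
tool_rot: [0.002, 3.129, 0.002]
force: [0.1, -0.2, -0.9]
width: 0.0469
t 19.7 pos [0.607  0.049  0.3032] jaw yaw deg 89.92 tool z [ 0.012  0.002 -1.   ] w 0.0469
cam centre [0.536 0.049 0.372]
time_s: 20.45
tool_pos: [0.6068, 0.3543, 0.3087]
tool_rot: [-0.005, 3.123, 0.003]
force: [-0.7, -1.2, -0.7]
width: 0.047
20.55
```

View pics/fin1.png

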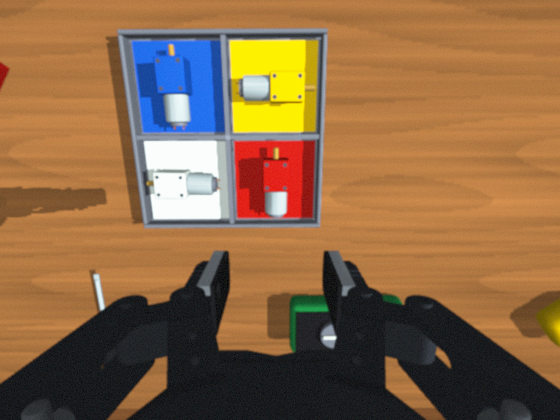

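View pics/top9.png

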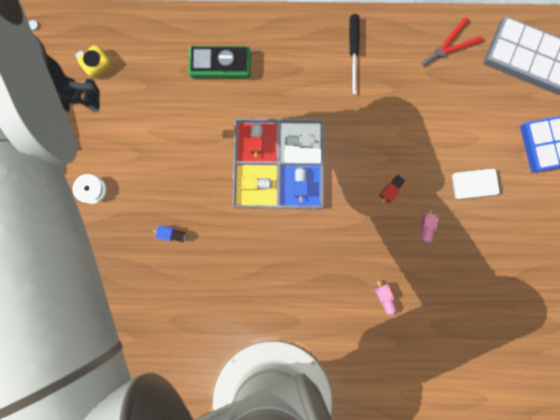

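View pics/scene9.png

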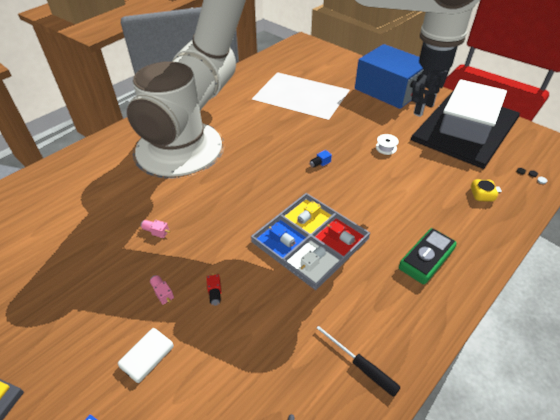

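All four sit in their own compartments, and the burnt motors are still at (392,189) and (171,233). I'll check the placement in numbers.

Run:
```python
import cv2
im=cv2.imread('pics/fin1.png'); cv2.imwrite('pics/fin1z.png',cv2.resize(im[25:235,115:335],(792,756),interpolation=1)[:600*2])
c=cv2.resize(im[25:235,110:335],None,fx=2.8,fy=2.8,interpolation=1); cv2.imwrite('pics/fin1z.png',c)
```

```text
(no output)
```

View pics/fin1z.png

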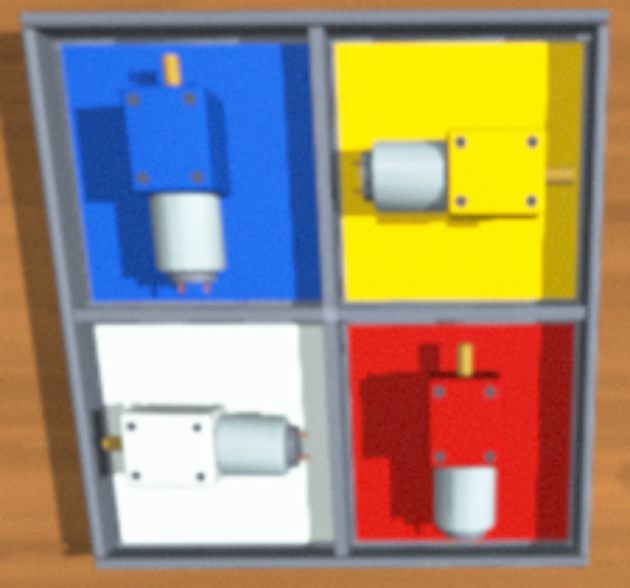

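Run:
```python
from h import *
P=dict(np.load('pics/fin1.npz'))
f=lambda p,z:ray('wrist',(110+p[0]/2.8,25+p[1]/2.8),z,P)[:2]
tc=f((330,314),.023); print('tray',tc.round(4))
D=dict(blue=((-1,-1),[(143,178),(197,178),(133,98),(190,98)]),yellow=((-1,1),[(460,142),(460,201),(532,142),(532,201)]),
 white=((1,-1),[(197,428),(201,477),(131,426),(136,476)]),red=((1,1),[(439,456),(489,456),(438,392),(489,392)]))
for k,(s,q) in D.items():
    p=[f(x,.037) for x in q]; a=(p[2]+p[3]-p[0]-p[1]);L=np.linalg.norm(a)/2; a/=2*L
    print(k,'pitch',L.round(4),np.linalg.norm(p[0]-p[1]).round(4),'mid off lining mm',((sum(p)/4-.01*a-tc-.0525*np.array(s))*1e3).round(1))
A,B=[masks(cv2.imread(f'pics/top{i}.png')) for i in(0,9)]
for k,(u,v) in dict(red=(392,189),blue=(171,233)).items():
    print(k,[np.argwhere(M[k][v-20:v+20,u-20:u+20]).mean(0).round(1) for M in(A,B)])
```

```text
tray [ 0.5543 -0.0038]
blue pitch 0.0266 0.0198 mid off lining mm [-0.1 -1.8]
yellow pitch 0.0263 0.0201 mid off lining mm [1.3 2.7]
white pitch 0.0262 0.02 mid off lining mm [ 0.7 -3.5]
red pitch 0.0257 0.0201 mid off lining mm [-0.5  0.8]
red [array([22.6, 18.4]), array([21.3, 18. ])]
blue [array([19.6, 12.6]), array([19.4, 12.7])]
```

```bash
python3 -c "
from cell import workorder,robot
print(robot.observe()['joint_velocities'].round(3)); print(workorder.close_job())"
```

```text
[-0.04  -0.023  0.018 -0.005 -0.002 -0.008]
the job is handed in; nothing more can be done
None
```

All four good motors (white, blue, yellow, red) are packed in the compartments of their own colour. I set each one down until I felt contact, released it, and handed the job in at about 20.5 s. No verdict was reported.

**Placement:** In the last wrist picture each motor's middle is within about 4 mm of its lining's centre. The screw spacing (about 26 × 20 mm) fits motors lying flat and upright on the lining.

**Burnt motors:** Both look unmoved in the top view. Blue's colour centroid shifted 0.2 px and red's about 1.4 px (roughly 3 mm). I put red's shift down to the arm's shadow now falling on it, but did not check that further.

**Other notes:**
- My very first move was refused because the rows lacked some keys; nothing moved.
- I felt brief upward forces of about 9–12 N when gripping each motor on the table, well under the limits.
- At hand-in the arm was clear of everything, about 0.3 m to the side of the tray. It was still settling slightly, with joint speeds up to 0.04 rad/s.

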